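# Shut the drawer of the drying cabinet and hold its sprung lid open

## Task

Get the small drying cabinet ready for a cartridge change: first push its loaded drawer fully home, keeping the two pots in it upright, while the lid is still down. Then lift the lid by its bar with the gripper and hold it open at 40 degrees for a colleague to reach in; it falls shut if let go, so finish while still holding it there, the drawer still shut. Leave the other things on the bench where they are.

Things in the scene. Friction and masses are not known exactly. Their poses are not given: they have to be found in the camera images.
- drying_cabinet: fixed small white cabinet, 170 deep (x), 200 wide (y); lid top 123 above the bench. Origin: centre of its underside on the bench; its x points from the front to the back (away from the robot), y to its left, z up. An open drawer is at the bottom of the front; on top is a compartment with a grey lid hinged along the back.
- drawer (a joint): drawer opening in m: 0 fully home, grows as it slides out along the cabinet's -x, at most 0.115. Starts 0.075 to 0.11 open. Stiff slide, about 2 N to push; it stays where it is left. Its front panel is 186 wide and reaches from 13 to 75 above the bench; the panel's front face is 93 in front of the cabinet's origin when shut.
- drawer_pull (a point): middle of the drawer's pull, a level round steel bar 10 thick and 70 long (along the cabinet's y), 55 above the bench, its centre line 23 in front of the panel; the panel can be pushed here.
- lid (a joint): lid angle in rad: 0 shut (level), grows as the front edge lifts; stop at 1.15. 40 degrees is 0.70. Weight and a spring pull it shut from any angle, 2 to 3 N at the bar.
- lid_bar (a point): middle of the lid's bar handle, a level round steel bar 10 thick and 100 long (along the cabinet's y), on two posts, 42 above the lid's top (165 above the bench when shut), free below between its posts. It lies 140 in front of the hinge line and 50 above the hinge in the lid's frame and swings with the lid. Round, so it may turn between the finger pads.
- lid_hinge (a point): middle of the hinge line at the back of the cabinet, 115 above the bench, 85 behind the cabinet's origin; the line runs along the cabinet's y.
- pot_left: closed sample pot, 48 wide, 56 tall, standing loose in the left half of the drawer; origin at the centre of its underside, z up its axis. Must stay upright.
- pot_right: a like pot, standing loose in the right half of the drawer. Must stay upright.
- beaker: bystander: a 100 ml glass beaker, 53 wide, 68 tall; origin at its underside. To be left alone.
- timer: bystander: a square white bench timer, 66 x 66 x 20; origin at its underside. To be left alone.
- tub: bystander: a white tub with a screw lid, 68 wide, 82 tall; origin at its underside. To be left alone.
- flask: bystander: a conical glass flask, 62 wide, 102 tall; origin at its underside. To be left alone.
Things that resemble listed ones, but are neither listed nor needed, are in the scene too. Leave any purple look-alike of the pot_left alone.

How it is judged:
By the outcome, as a careful person would: the job done as asked, in the order asked, and still so for the second after the job is handed in, while the arm keeps its last pose, push and grip.
It also fails if it takes over 42 s, if anything falls off the work surface, if the arm or the gripper's body presses on something with over 40 N, if the wrist force passes 120 N, or if a joint passes its speed limit or range.

## Robot

A 6-joint arm with a two-finger parallel gripper is mounted at the origin on a cart in front of the work surface, level with it; the furniture and walls round the work are solid. World frame = base frame: x ahead of the robot, y to its left, z up, the work surface at z = 0. Lengths are in m, angles in rad, forces in N, time in s.
With the tool pointing down it reaches from about 0.35 to 0.85 m from the base axis. Payload 8.1 kg.
Tool frame: the origin (TCP) lies at the very end of the fingers, on their centre line; the grasp point (between the pads) lies 19 mm behind it; z points along the fingers, y is the direction in which the jaws open and shut (so a half turn about z gives the same grasp; the last joint's range is limited). The gripper opens to 93 mm and grips with 3 to 60 N. Pads are 15 mm wide; open, the fingers measure 128 mm over their backs; the gripper's body (75 mm by 188 mm) begins 65 mm behind the grasp point.
Start: joints at [1.188, 0.13, 1.488, -0, 1.523, -0.085], TCP at [0.176, 0.574, 0.219] pointing down, gripper open.
Joint ranges: [-2.96, 2.96], [-0.89, 2.26], [0.02, 2.5], [-1.34, 4.48], [0, 2.73], [-2.66, 2.66]. Speed limits (rad/s): [2.39, 2.39, 2.79, 3.14, 3.14, 3.14].

## Interface

Orientations are given as a rotation vector (axis times angle).
In Python, from plant import robot gives the robot as it stands.
- The arm moves only by the shell command python3 -m inch 'ROWS' [FORCE]. ROWS is JSON, a list that holds one entry, the list of rows, each a list of 7 numbers: the shift along the tool's x, y, z in cm, then the turn, a rotation vector about the tool's x, y, z in degrees, then the gripper command: -1 is fully open, 1 is shut, values between are in proportion. A call has 1 to 5 rows; each row shifts and turns the commanded pose from where the row before left it, along the tool's axes as they then stand; what a row does not reach is not made up. A row lasts 1/10 s, in which the tool goes at most 50 mm and 8.59 degrees, less where a joint would pass 70% of its speed; a pose out of reach is approached as far as the arm can. A call with a gripper value outside its range is refused whole. The fingers move at their own pace and stop on an object; FORCE is the grip in N (left out, the last holds). Time passes only in rows, so rows that do not move let the fingers close. It gives the time, the measured TCP pose, the force and the opening at its end, in the units of the state.
- robot.read_state(): the state, without advancing time (a new reading comes with each control period).
- robot.read_camera(name): name is "scene" or "top" or "wrist"; returns a dict with "image" (420x560x3 uint8, blue, green, red), "K" (3x3 intrinsics, pixels), "R" (3x3) and "t" (3): a world point X has camera coordinates R X + t; the wrist camera has in their place "tool_from_camera" (4x4, takes a point from camera to tool coordinates, whose origin is the TCP and whose axes are the flange's). Camera axes: x right, y down, z forward; pixel columns grow to the right and rows downward; lengths in m; the calibration is good to about 2 mm. A picture is of the moment at which its call begins: read the wrist's pose just before it. There is no depth.
- robot.close_job(): hands the job in, once; it reports no verdict.
The state is a dict: "t": time; "q": joint angles; "dq": joint speeds; "joint_torque": joint torques, N m; "tool_pos": TCP position; "orientation": TCP orientation; "force": force on the tool from outside, world axes, zero at the start; "wrist_torque": the same for the moment, N m; "opening": finger opening in m.
Only numpy, scipy, OpenCV 4.12 (cv2) and the standard library are available. Lean on these libraries where they do the work, as an engineer would, in place of code of your own. Each camera call takes 0.05 s, during which the arm holds its last target. There are 200 camera calls.

## Working session

There is one attempt and no reset: what is moved stays moved. The work goes in short steps, Python scripts to look and compute and a shell command to move; the robot and the scene stay as the last step left them, time stands still between calls to the robot, and variables do not carry over. Pictures are saved under pics/ and viewed, about 8 in all and at most 12, crops included, and the job is handed in when it is done.

```bash
ls; mkdir -p pics; python3 - <<'E'
from plant import robot
import cv2,numpy as np
s=robot.read_state();print({k:np.round(v,3).tolist() for k,v in s.items()})
for n in("scene","top"):
    c=robot.read_camera(n);cv2.imwrite(f"pics/{n}0.png",c["image"]);np.savez(f"{n}.npz",**{k:c[k] for k in("K","R","t","image")})
    print(n,c["K"].round(1).tolist(),(-c["R"].T@c["t"]).round(3),c["R"].round(3).tolist())
E
```

```text
pics
{'t': 0.0, 'q': [1.188, 0.131, 1.489, 0.0, 1.523, -0.085], 'dq': [0.001, -0.0, -0.001, -0.0, 0.001, 0.0], 'joint_torque': [-0.004, -55.983, -49.176, 0.076, 0.036, -0.0], 'tool_pos': [0.176, 0.573, 0.218], 'orientation': [-0.466, -3.106, 0.003], 'force': [-1.149, 0.012, 0.104], 'wrist_torque': [0.034, 0.009, -0.0], 'opening': 0.093}
scene [[451.6, 0.0, 285.3], [0.0, 451.6, 208.4], [0.0, 0.0, 1.0]] [ 0.049 -0.503  0.838] [[0.81, -0.586, -0.015], [-0.369, -0.489, -0.791], [0.456, 0.646, -0.612]]
top [[463.1, 0.0, 282.4], [0.0, 463.1, 204.8], [0.0, 0.0, 1.0]] [0.486 0.233 1.46 ] [[0.013, -1.0, -0.027], [-0.997, -0.01, -0.081], [0.081, 0.028, -0.996]]
```

View pics/scene0.png

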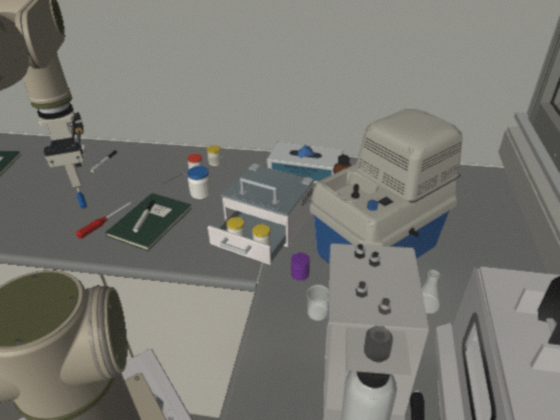

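View pics/top0.png

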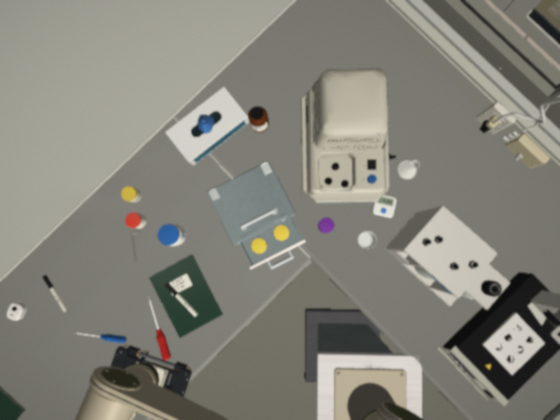

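The scene view shows the only cabinet, at about (265,210), with its lid bar at (258,187), two yellow pots at (235,226) and (261,233), and the pull at (237,245). In the top view the bar is at (259,219), the pots at (259,245) and (281,233), and the pull at (281,260). The purple look-alike is at (326,226). The pots to handle with care are the yellow ones in the drawer. Next is one enlarged crop of both views.

```bash
python3 - <<'E'
import cv2,numpy as np
a=np.load("scene.npz")["image"][160:270,200:320];b=np.load("top.npz")["image"][155:275,203:313]
f=lambda im,s,x0,y0:cv2.resize(im,None,fx=s,fy=s,interpolation=cv2.INTER_CUBIC)
A=f(a,3.6,0,0);B=f(b,3.3,0,0)
def grid(I,s,x0,y0):
    for k in range(0,200,20):
        p=int(k*s)
        if p<I.shape[1]: cv2.putText(I,str(x0+k),(p,10),0,.35,(0,0,255),1);cv2.line(I,(p,12),(p,20),(0,0,255),1)
        if p<I.shape[0]: cv2.putText(I,str(y0+k),(0,p+4),0,.35,(0,0,255),1)
grid(A,3.6,200,160);grid(B,3.3,203,155)
H=max(A.shape[0],B.shape[0]);pad=lambda I:cv2.copyMakeBorder(I,0,H-I.shape[0],0,0,0)
o=np.hstack([pad(A),pad(B)]);print(o.shape);cv2.imwrite("pics/crop1.png",o)
E
```

```text
(396, 795, 3)
```

View pics/crop1.png

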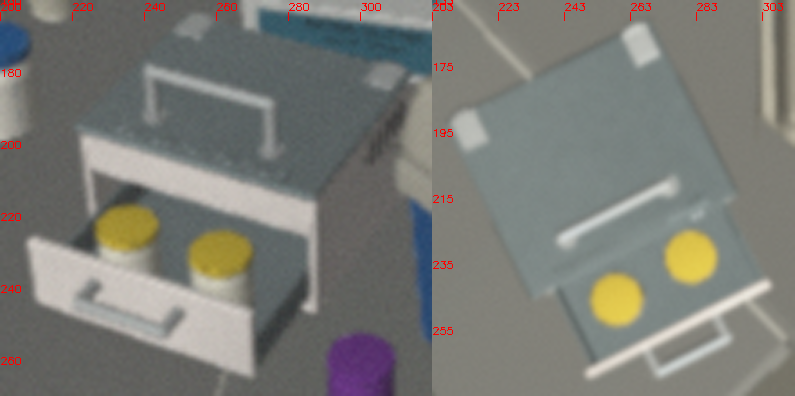

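```bash
cat > h.py <<'E'
import numpy as np,cv2
def cam(n):
    d=np.load(n+".npz");return d["K"],d["R"],d["t"]
def P(n):
    K,R,t=cam(n);return K@np.c_[R,t]
def tri(a,b):
    X=cv2.triangulatePoints(P("scene"),P("top"),np.float64(a),np.float64(b)).ravel();return X[:3]/X[3]
def plane(n,uv,z):
    K,R,t=cam(n);d=R.T@np.linalg.solve(K,[*uv,1]);c=-R.T@t;return c+d*(z-c[2])/d[2]
E
python3 - <<'E'
from h import *
S=lambda u,v:(200+u/3.6,160+v/3.6)
T=lambda u,v:((u-432)/3.3+203,v/3.3+155)
D={}
for n,a,b,z in[("barL",(150,70),(567,240),.165),("barR",(270,103),(672,186),.165),("pullL",(78,300),(660,373),.055),("pullR",(167,331),(728,339),.055),
 ("panL",(30,238),(588,374),.075),("panR",(252,312),(768,285),.075),("potL",(127,220),(616,300),.08),("potR",(221,247),(690,257),.08),
 ("frontR",(316,200),(735,200),.123)]:
    X=tri(S(*a),T(*b));D[n]=X;print(n,X.round(4),"scene@z",plane("scene",S(*a),z)[:2].round(4),"top@z",plane("top",T(*b),z)[:2].round(4))
for p in("bar","pull","pan"):
    d=D[p+"L"]-D[p+"R"];print(p,"len",np.linalg.norm(d).round(4),"yaw",np.degrees(np.arctan2(-d[0],d[1])).round(2),"mid",((D[p+"L"]+D[p+"R"])/2).round(4))
E
```

```text
barL [0.5273 0.3745 0.1698] scene@z [0.5325 0.3796] top@z [0.5256 0.376 ]
barR [0.5737 0.2863 0.17  ] scene@z [0.5792 0.2913] top@z [0.5725 0.2875]
pullL [0.4111 0.2993 0.0602] scene@z [0.4156 0.3033] top@z [0.4086 0.3008]
pullR [0.4442 0.2368 0.0582] scene@z [0.4497 0.2374] top@z [0.4403 0.239 ]
panL [0.4097 0.3638 0.0754] scene@z [0.4116 0.363 ] top@z [0.4079 0.3647]
panR [0.4932 0.2013 0.0752] scene@z [0.4968 0.1994] top@z [0.4899 0.2034]
potL [0.4769 0.3393 0.0752] scene@z [0.4765 0.3326] top@z [0.4747 0.3401]
potR [0.5165 0.2728 0.0739] scene@z [0.5149 0.2653] top@z [0.5142 0.2739]
frontR [0.5683 0.2309 0.1191] scene@z [0.5704 0.2241] top@z [0.5636 0.2339]
bar len 0.0996 yaw 27.76 mid [0.5505 0.3304 0.1699]
pull len 0.0708 yaw 27.91 mid [0.4276 0.2681 0.0592]
pan len 0.1827 yaw 27.2 mid [0.4514 0.2825 0.0753]
```

The two views agree with the text on all counts. Bar and pull come out 100 and 71 mm long, against 100 and 70. Heights are within 5 mm, all three yaws are within 0.7° of 27.7°, and the drawer is about 77 mm open. Cabinet origin is about (0.599, 0.356). Next I turn the closed gripper so its jaw axis lies along the cabinet's y.

```bash
cat > go.py <<'E'
# usage: go.py x y z yaw_of_tool_y : print shift in tool axes (cm) and remaining turn (deg) for a tool pointing down
import sys,numpy as np
from scipy.spatial.transform import Rotation as R
from plant import robot
s=robot.read_state();x,y,z,w=map(float,sys.argv[1:]);r=R.from_rotvec(s["orientation"]);M=r.as_matrix()
w=np.radians(w);Y=np.array([np.cos(w),np.sin(w),0]);Z=np.array([0,0,-1.]);G=np.c_[np.cross(Y,Z),Y,Z]
c=np.array([.885,.465,0]);d=s["tool_pos"]-[.599,.356,0]
print("t",round(s["t"],2),"cab xyz",np.round([d@c,d@[-.465,.885,0],d[2]],4),"shift",(M.T@(np.array([x,y,z])-s["tool_pos"])*100).round(2),"shift after turn",(G.T@(np.array([x,y,z])-s["tool_pos"])*100).round(2),
 "turn",np.degrees((r.inv()*R.from_matrix(G)).as_rotvec()).round(2),"F",np.round(s["force"],1),"open",round(s["opening"],4))
E
python3 -m inch '[[[0,0,0,0,0,-8,1],[0,0,0,0,0,-8,1],[0,0,0,0,0,-8,1],[0,0,0,0,0,-8,1],[0,0,0,0,0,-8,1]]]' 20
python3 -m inch '[[[0,0,0,0,0,-4.7,1],[0,0,0,0,0,0,1]]]'
python3 go.py .39 .246 .12 117.7
```

```text
t: 0.6
tool_pos: [0.1759, 0.5733, 0.218]
orientation: [0.633, -3.076, 0.001]
force: [-0.1, -0.3, -0.6]
opening: 0.0574
t: 0.8
tool_pos: [0.1759, 0.5733, 0.218]
orientation: [0.752, -3.05, 0.001]
force: [1.0, -0.6, -1.0]
opening: 0.0418
t 0.8 cab xyz [-0.2734  0.389   0.218 ] shift [ -3.74 -38.92   9.83] shift after turn [ -3.74 -38.93   9.8 ] turn [-0.04 -0.05  0.01] F [ 1.  -0.6 -1. ] open 0.0418
```

```bash

python3 -m inch '[[[0,-4,0,0,0,0,1],[0,-4,0,0,0,0,1],[0,-4,0,0,0,0,1],[0,-4,0,0,0,0,1],[0,-4,0,0,0,0,1]]]'
python3 -m inch '[[[-0.9,-4,1,0,0,0,1],[-0.9,-4,2,0,0,0,1],[-0.9,-4,2,0,0,0,1],[-1,-4,2.4,0,0,0,1],[0,-2.9,2.4,0,0,0,1]]]'
python3 -m inch '[[[0,0,3,0,0,0,1],[0,0,2.5,0,0,0,1],[0,0,2.4,0,0,0,1],[0,0,0,0,0,0,1]]]'
python3 go.py .39 .246 .04 117.7
python3 - <<'E'
from plant import robot
import cv2,numpy as np
a=robot.read_camera("scene")["image"][150:280,170:330];b=robot.read_camera("wrist")["image"]
a=cv2.resize(a,(400,325),interpolation=cv2.INTER_CUBIC);b=cv2.resize(b,(400,300))
cv2.imwrite("pics/pre.png",np.hstack([a,cv2.copyMakeBorder(b,0,25,0,0,0)]))
E
```

```text
t: 1.3
tool_pos: [0.2691, 0.3949, 0.2183]
orientation: [0.746, -3.052, 0.0]
force: [0.1, -0.7, 0.1]
opening: 0.0027
t: 1.8
tool_pos: [0.3909, 0.2443, 0.12]
orientation: [-0.744, 3.051, -0.0]
force: [-0.9, -0.6, 0.7]
opening: 0.0007
t: 2.2
tool_pos: [0.3863, 0.2445, 0.0381]
orientation: [0.744, -3.045, 0.002]
force: [-0.7, -0.6, -0.5]
opening: 0.0002
t 2.2 cab xyz [-2.40e-01  2.00e-04  3.81e-02] shift [-0.39 -0.04 -0.2 ] shift after turn [-0.39 -0.04 -0.19] turn [ 0.01 -0.39 -0.23] F [-0.7 -0.6 -0.5] open 0.0002
```

View pics/pre.png

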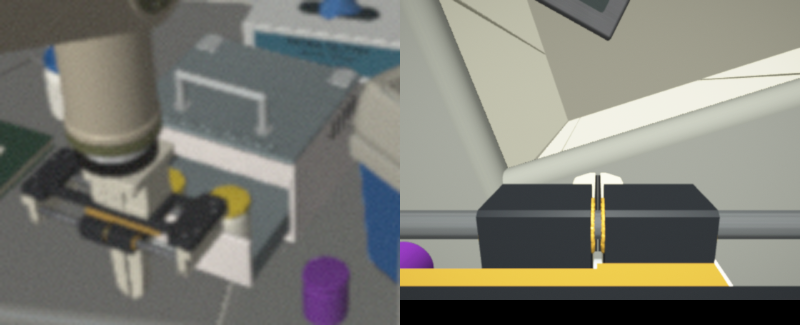

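The scene crop shows the closed fingers in front of the middle of the pull, with the pots upright. I push gently along tool -x.

```bash

python3 -m inch '[[[-1,0,0,0,0,0,1],[-1,0,0,0,0,0,1],[-0.5,0,0,0,0,0,1],[-0.5,0,0,0,0,0,1],[-0.5,0,0,0,0,0,1]]]'
python3 go.py .485 .296 .04 117.7
python3 -m inch '[[[-0.5,0,0,0,0,0,1],[-0.5,0,0,0,0,0,1],[-0.5,0,0,0,0,0,1],[-0.5,0,0,0,0,0,1],[-0.5,0,0,0,0,0,1]]]'
python3 go.py .485 .296 .04 117.7
python3 -m inch '[[[-0.6,0,0,0,0,0,1],[-0.6,0,0,0,0,0,1],[-0.6,0,0,0,0,0,1],[-0.6,0,0,0,0,0,1],[-0.6,0,0,0,0,0,1]]]'
python3 go.py .485 .296 .04 117.7
```

```text
t: 2.8
tool_pos: [0.4207, 0.2626, 0.0418]
orientation: [0.75, -3.051, 0.0]
force: [-2.1, -2.0, 0.7]
opening: 0.0006
t 2.8 cab xyz [-0.2012  0.0003  0.0418] shift [-7.24 -0.03  0.18] shift after turn [-7.24 -0.04  0.18] turn [-0.   -0.01 -0.06] F [-2.1 -2.   0.7] open 0.0006
t: 3.3
tool_pos: [0.4427, 0.2741, 0.0415]
orientation: [0.75, -3.05, 0.0]
force: [-1.2, -0.2, 0.8]
opening: 0.0004
t 3.3 cab xyz [-0.1764  0.0002  0.0415] shift [-4.77 -0.02  0.15] shift after turn [-4.77 -0.03  0.15] turn [-0.   -0.02 -0.06] F [-1.2 -0.2  0.8] open 0.0004
t: 3.8
tool_pos: [0.4694, 0.2881, 0.0415]
orientation: [0.75, -3.051, 0.0]
force: [-0.5, -1.6, -0.9]
opening: 0.0003
t 3.8 cab xyz [-1.463e-01  1.000e-04  4.150e-02] shift [-1.75 -0.02  0.15] shift after turn [-1.75 -0.02  0.15] turn [-0.01 -0.01 -0.06] F [-0.5 -1.6 -0.9] open 0.0003
```

```bash

python3 -m inch '[[[-0.4,0,0,0,0,0,1],[-0.4,0,0,0,0,0,1],[-0.3,0,0,0,0,0,1],[-0.2,0,0,0,0,0,1],[-0.2,0,0,0,0,0,1]]]'
python3 go.py .485 .296 .04 117.7
python3 -m inch '[[[-0.15,0,0,0,0,0,1],[-0.15,0,0,0,0,0,1],[0,0,0,0,0,0,1]]]'
python3 go.py .485 .296 .04 117.7
```

```text
t: 4.3
tool_pos: [0.4824, 0.2949, 0.0416]
orientation: [0.75, -3.051, 0.0]
force: [-0.2, -1.8, -1.0]
opening: 0.0005
t 4.3 cab xyz [-1.316e-01  1.000e-04  4.160e-02] shift [-0.29 -0.02  0.16] shift after turn [-0.29 -0.02  0.16] turn [-0.   -0.   -0.06] F [-0.2 -1.8 -1. ] open 0.0005
t: 4.6
tool_pos: [0.4851, 0.2964, 0.0417]
orientation: [-0.75, 3.05, 0.0]
force: [-0.6, -0.9, 0.2]
opening: 0.0009
t 4.6 cab xyz [-0.1285  0.0002  0.0417] shift [ 0.03 -0.03  0.17] shift after turn [ 0.03 -0.03  0.17] turn [ 0.01  0.02 -0.06] F [-0.6 -0.9  0.2] open 0.0009
```

```bash

python3 -m inch '[[[0,0,-0.3,0,0,0,1],[-0.1,0,0,0,0,0,1],[-0.1,0,0,0,0,0,1],[-0.1,0,0,0,0,0,1]]]'
python3 go.py .485 .296 .04 117.7
python3 -m inch '[[[-0.1,0,0,0,0,0,1],[-0.1,0,0,0,0,0,1],[0,0,0,0,0,0,1]]]'
python3 go.py .485 .296 .04 117.7
```

```text
t: 5.0
tool_pos: [0.4877, 0.2978, 0.0449]
orientation: [-0.75, 3.05, 0.0]
force: [-1.5, -0.5, -0.2]
opening: 0.0009
t 5.0 cab xyz [-0.1255  0.0003  0.0449] shift [ 0.32 -0.04  0.49] shift after turn [ 0.32 -0.04  0.49] turn [ 0.01  0.02 -0.06] F [-1.5 -0.5 -0.2] open 0.0009
t: 5.3
tool_pos: [0.4895, 0.2987, 0.0446]
orientation: [-0.75, 3.05, 0.0]
force: [-1.4, 0.7, -0.0]
opening: 0.0005
t 5.3 cab xyz [-0.1235  0.0002  0.0446] shift [ 0.53 -0.03  0.46] shift after turn [ 0.53 -0.03  0.46] turn [ 0.    0.02 -0.06] F [-1.4  0.7 -0. ] open 0.0005
```

```bash

python3 - <<'E'
from plant import robot
import cv2,numpy as np
o=[]
for n,(y0,y1,x0,x1) in {"scene":(160,270,200,320),"top":(165,275,200,320)}.items():
    o.append(cv2.resize(robot.read_camera(n)["image"][y0:y1,x0:x1],(398,365),interpolation=cv2.INTER_CUBIC))
cv2.imwrite("pics/push.png",np.hstack(o))
E
```

```text
(no output)
```

View pics/push.png

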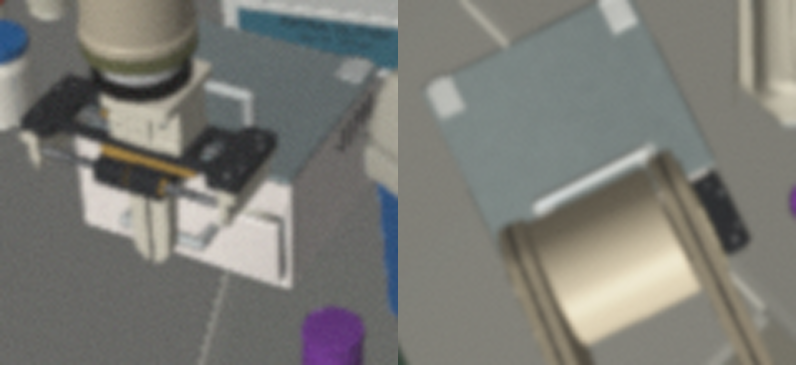

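The drawer is nearly home: the panel's right edge at crop (283,245) stands only a few mm proud. I continue in small steps until the end stop shows in the force.

```bash

python3 -m inch '[[[-0.1,0,0,0,0,0,1],[-0.1,0,0,0,0,0,1],[0,0,0,0,0,0,1]]]'
python3 go.py .485 .296 .04 117.7
python3 -m inch '[[[-0.1,0,0,0,0,0,1],[-0.1,0,0,0,0,0,1],[0,0,0,0,0,0,1]]]'
python3 go.py .485 .296 .04 117.7
```

```text
t: 5.7
tool_pos: [0.4906, 0.2992, 0.0445]
orientation: [0.75, -3.049, 0.001]
force: [-4.5, -2.7, 3.3]
opening: 0.0006
t 5.7 cab xyz [-1.223e-01  1.000e-04  4.450e-02] shift [ 0.65 -0.02  0.45] shift after turn [ 0.65 -0.02  0.45] turn [-0.   -0.09 -0.07] F [-4.5 -2.7  3.3] open 0.0006
t: 6.0
tool_pos: [0.4907, 0.2992, 0.0445]
orientation: [0.749, -3.045, 0.002]
force: [-13.6, -7.9, 12.4]
opening: 0.0009
t 6.0 cab xyz [-1.222e-01  1.000e-04  4.450e-02] shift [ 0.66 -0.02  0.45] shift after turn [ 0.66 -0.02  0.45] turn [-0.01 -0.32 -0.06] F [-13.6  -7.9  12.4] open 0.0009
```

The stop shows at about 16 N, but the upward component is suspicious because the gripper body may have met the lid edge. I back off and look at the drawer.

```bash

python3 -m inch '[[[1,0,0,0,0,0,1],[3,0,0,0,0,0,1],[4,0,0,0,0,0,1],[3,0,0,0,0,0,1],[0,0,-3,0,0,0,1]]]'
python3 -m inch '[[[0,4,-3,0,0,0,1],[0,4,-3,0,0,0,1],[0,4,-3,0,0,0,1],[0,4,0,0,0,0,1],[0,4,0,0,0,0,1]]]'
python3 - <<'E'
from plant import robot
import cv2,numpy as np
o=[]
for n,(y0,y1,x0,x1) in {"scene":(160,270,200,320),"top":(165,275,200,320)}.items():
    c=robot.read_camera(n);np.savez(f"{n}2.npz",**{k:c[k] for k in("K","R","t","image")})
    o.append(cv2.resize(c["image"][y0:y1,x0:x1],(398,365),interpolation=cv2.INTER_CUBIC))
cv2.imwrite("pics/push2.png",np.hstack(o))
E
```

```text
t: 6.5
tool_pos: [0.387, 0.2453, 0.0679]
orientation: [0.747, -3.037, 0.005]
force: [-0.2, 0.5, -0.8]
opening: 0.0002
t: 7.0
tool_pos: [0.3026, 0.429, 0.1666]
orientation: [-0.749, 3.047, 0.004]
force: [0.5, 0.2, -0.5]
opening: 0.0005
```

View pics/push2.png

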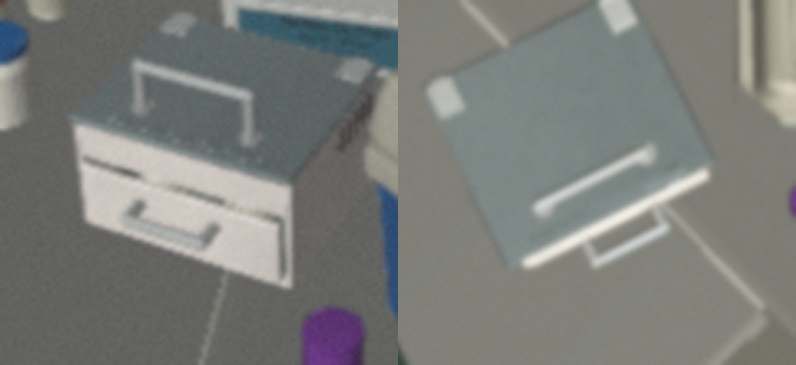

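```bash
python3 - <<'E'
from h import *
s=398/120;S=lambda u,v:(200+u/s,160+v/(365/110))
T=lambda u,v:(200+(u-398)/s,165+v/(365/110))
c=np.array([.885,.465,0]);n=np.array([-.465,.885,0])
def m(nm,A,B):
    X=np.mean([tri(S(*a),T(*b)) for a,b in zip(A,B)],0);d=X-[.599,.356,0];print(nm,X.round(4),"cab",(d@c).round(4),(d@n).round(4))
m("bar",[(135,66),(251,96)],[(540,211),(651,152)])
m("pull",[(129,215),(207,244)],[(594,264),(667,227)])
for A,B in (((129,215),(207,244)),((594,264),(667,227))):pass
pt=np.mean([plane("top",T(*p),.055) for p in((594,264),(667,227))],0);bt=np.mean([plane("top",T(*p),.165) for p in((540,211),(651,152))],0)
ps=np.mean([plane("scene",S(*p),.055) for p in((129,215),(207,244))],0);bs=np.mean([plane("scene",S(*p),.165) for p in((135,66),(251,96))],0)
print("bar-pull along c: top",(bt-pt)@c,"scene",(bs-ps)@c,"shut expects .061")
# sharpened look at gap
im=np.load("scene2.npz")["image"][188:250,218:294];im=cv2.resize(im,None,fx=9,fy=9,interpolation=cv2.INTER_CUBIC);cv2.imwrite("pics/gap.png",im)
E
```

```text
bar [0.5502 0.3312 0.1683] cab -0.0547 0.0008
pull [0.4998 0.3055 0.0583] cab -0.1113 0.0014
bar-pull along c: top 0.058113345694778586 scene 0.05607982964442301 shut expects .061
```

View pics/gap.png

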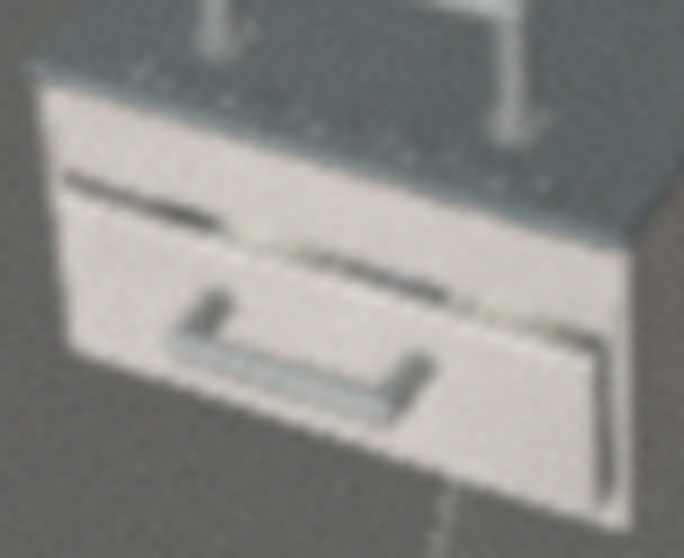

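The pull now sits at cabinet x of -0.111 by camera. By touch it is -0.110, allowing 7.5 mm for half a finger. Home should be -0.116, and the 16 N met a hard stop, so the drawer is shut. The pot lids show level through the slit at (250,235) and (470,300). Next I open the fingers, rise, and turn the jaws across the bar.

```bash

python3 -m inch '[[[0,0,-4,0,0,0,-1],[0,0,-4,0,0,8,-1],[0,0,0,0,0,8,-1],[0,0,0,0,0,8,-1],[0,0,0,0,0,8,-1]]]'
python3 -m inch '[[[0,0,0,0,0,8,-1],[0,0,0,0,0,8,-1],[0,0,0,0,0,8,-1],[0,0,0,0,0,8,-1],[0,0,0,0,0,8,-1]]]'
python3 -m inch '[[[0,0,0,0,0,8,-1],[0,0,0,0,0,8,-1],[0,0,0,0,0,2,-1],[0,0,0,0,0,0,-1]]]'
python3 go.py .550 .331 .240 27.7
```

```text
t: 7.6
tool_pos: [0.3033, 0.4263, 0.245]
orientation: [0.129, 3.138, 0.001]
force: [-0.4, 0.4, 0.4]
opening: 0.0358
t: 8.1
tool_pos: [0.3032, 0.426, 0.2445]
orientation: [1.195, 2.905, 0.001]
force: [0.4, -1.1, 0.0]
opening: 0.0759
t: 8.5
tool_pos: [0.3031, 0.4261, 0.2445]
orientation: [1.628, 2.687, 0.0]
force: [0.6, 0.1, -0.7]
opening: 0.0929
t 8.5 cab xyz [-0.2293  0.1996  0.2445] shift [-19.86  17.48   0.46] shift after turn [-19.89  17.44   0.45] turn [ 0.02  0.01 -0.12] F [ 0.6  0.1 -0.7] open 0.0929
```

```bash

python3 -m inch '[[[-4,3.5,0,0,0,0,-1],[-4,3.5,0,0,0,0,-1],[-4,3.5,0,0,0,0,-1],[-4,3.5,0,0,0,0,-1],[-3.9,3.4,0.4,0,0,0,-1]]]'
python3 -m inch '[[[0,0,0,0,0,0,-1],[0,0,0,0,0,0,-1]]]'
python3 go.py .550 .331 .147 27.7
python3 - <<'E'
from plant import robot
import cv2,numpy as np
b=robot.read_camera("wrist");print(b["K"].round(1).tolist(),b["tool_from_camera"].round(3).tolist())
b=cv2.resize(b["image"],(400,300))
a=cv2.resize(robot.read_camera("scene")["image"][120:270,180:330],(400,400),interpolation=cv2.INTER_CUBIC)
cv2.imwrite("pics/lid.png",np.hstack([a,cv2.copyMakeBorder(b,0,100,0,0,0)]))
E
```

```text
t: 9.0
tool_pos: [0.5379, 0.3349, 0.2414]
orientation: [1.624, 2.688, 0.002]
force: [0.2, 1.5, 0.5]
opening: 0.0925
t: 9.2
tool_pos: [0.5364, 0.3348, 0.2396]
orientation: [-1.628, -2.686, 0.002]
force: [-0.1, 0.4, -0.0]
opening: 0.0929
t 9.2 cab xyz [-0.0652  0.0104  0.2396] shift [-0.97  1.04  9.26] shift after turn [-0.97  1.02  9.26] turn [-0.1  -0.01 -0.14] F [-0.1  0.4 -0. ] open 0.0929
[[374.8, 0.0, 276.5], [0.0, 374.8, 209.6], [0.0, 0.0, 1.0]] [[0.0, -0.971, -0.238, 0.065], [1.0, 0.0, 0.001, -0.001], [-0.001, -0.238, 0.971, -0.166], [0.0, 0.0, 0.0, 1.0]]
```

View pics/lid.png

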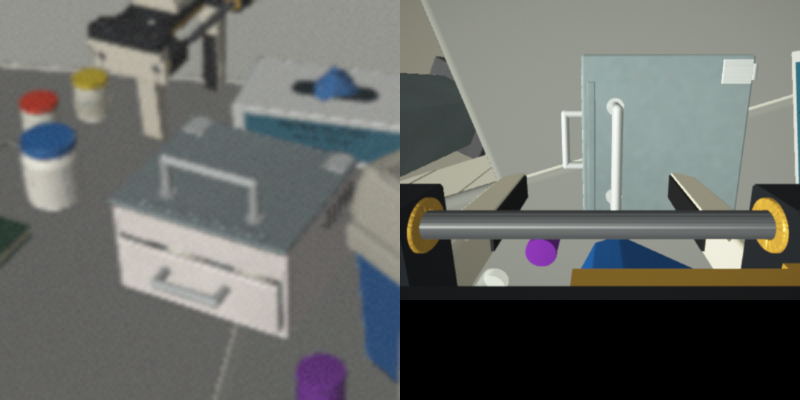

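The wrist view shows the bar between the open fingers at about column 215 of 400, running straight along the image. It lies about 1.3 cm toward tool +y, and the stereo estimate agrees. I correct that and descend.

```bash

python3 -m inch '[[[-1,1.3,0,0,0,-0.1,-1],[0,0,3,0,0,0,-1],[0,0,3,0,0,0,-1],[0,0,2.5,0,0,0,-1],[0,0,0.8,0,0,0,-1]]]'
python3 -m inch '[[[0,0,0,0,0,0,-1],[0,0,0,0,0,0,-1]]]'
python3 go.py .550 .331 .147 27.7
python3 - <<'E'
from plant import robot
import cv2,numpy as np
b=robot.read_camera("wrist");b=cv2.resize(b["image"],(400,300))
a=cv2.resize(robot.read_camera("scene")["image"][120:270,180:330],(400,400),interpolation=cv2.INTER_CUBIC)
cv2.imwrite("pics/lid2.png",np.hstack([a,cv2.copyMakeBorder(b,0,100,0,0,0)]))
E
```

```text
t: 9.8
tool_pos: [0.5489, 0.3336, 0.1449]
orientation: [-1.62, -2.689, 0.005]
force: [-0.2, -0.7, -0.3]
opening: 0.0932
t: 10.0
tool_pos: [0.5521, 0.3343, 0.1498]
orientation: [1.622, 2.689, 0.003]
force: [1.3, 0.1, 0.0]
opening: 0.093
t 10.0 cab xyz [-0.0516  0.0026  0.1498] shift [-0.2  -0.34  0.27] shift after turn [-0.2  -0.34  0.28] turn [ 0.13 -0.    0.1 ] F [1.3 0.1 0. ] open 0.093
```

View pics/lid2.png

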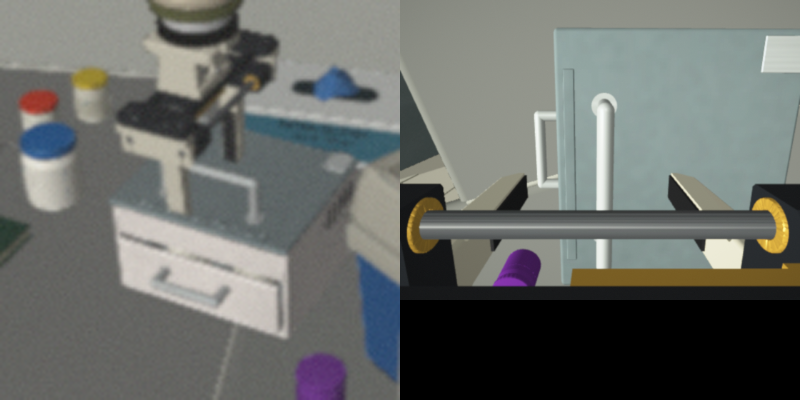

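The bar is centred between the fingers, with the wrist view putting it about 3 mm to +y. That matches the touch result, which also put the cabinet about 5 mm further back than stereo did. I trim and close.

```bash

python3 -m inch '[[[0,0.3,0.2,0,0,0,0.5],[0,0,0,0,0,0,1],[0,0,0,0,0,0,1],[0,0,0,0,0,0,1],[0,0,0,0,0,0,1]]]' 35
python3 -m inch '[[[0,0,0,0,0,0,1],[0,0,0,0,0,0,1],[0,0,0,0,0,0,1],[0,0,0,0,0,0,1],[0,0,0,0,0,0,1]]]'
python3 go.py .550 .331 .147 27.7
```

```text
t: 10.6
tool_pos: [0.5544, 0.3348, 0.1457]
orientation: [-1.624, -2.689, 0.0]
force: [0.8, -0.5, -0.1]
opening: 0.0577
t: 11.1
tool_pos: [0.5544, 0.3348, 0.1458]
orientation: [1.624, 2.689, 0.0]
force: [0.5, -0.7, 0.1]
opening: 0.0174
t 11.1 cab xyz [-0.0493  0.002   0.1458] shift [-0.13 -0.57 -0.12] shift after turn [-0.13 -0.57 -0.12] turn [ 0.   -0.    0.04] F [ 0.5 -0.7  0.1] open 0.0174
```

```bash

python3 -m inch '[[[0,0,0,0,0,0,1],[0,0,0,0,0,0,1],[0,0,0,0,0,0,1],[0,0,0,0,0,0,1],[0,0,0,0,0,0,1]]]'
python3 go.py .550 .331 .147 27.7
python3 - <<'E'
import numpy as np
# tool keeps pointing down: shift along tool y (=cab +x), z(down) for lid angle a
for a in (5,10,15,20,25,30,35,40,41):
    r=np.radians(a);f=140*np.cos(r)-50*np.sin(r);u=140*np.sin(r)+50*np.cos(r);print(a,"y %.2f z %.2f"%((140-f)/10,-(u-50)/10))
E
```

```text
t: 11.6
tool_pos: [0.5562, 0.3357, 0.1461]
orientation: [1.623, 2.687, 0.006]
force: [7.9, 4.5, -5.3]
opening: 0.0088
t 11.6 cab xyz [-0.0474  0.002   0.1461] shift [-0.13 -0.76 -0.09] shift after turn [-0.13 -0.76 -0.09] turn [ 0.25 -0.01  0.03] F [ 7.9  4.5 -5.3] open 0.0088
5 y 0.49 z -1.20
10 y 1.08 z -2.36
15 y 1.77 z -3.45
20 y 2.55 z -4.49
25 y 3.42 z -5.45
30 y 4.38 z -6.33
35 y 5.40 z -7.13
40 y 6.49 z -7.83
41 y 6.71 z -7.96
```

```bash

python3 -m inch '[[[0,0.3,0,0,0,0,1],[0,0,0,0,0,0,1],[0,0,0,0,0,0,1]]]'
python3 go.py .550 .331 .147 27.7
python3 -m inch '[[[0,0.25,-0.6,0,0,0,1],[0,0.25,-0.6,0,0,0,1],[0,0.29,-0.58,0,0,0,1],[0,0.3,-0.58,0,0,0,1],[0,0,0,0,0,0,1]]]'
python3 go.py .550 .331 .147 27.7
```

```text
t: 11.9
tool_pos: [0.556, 0.3356, 0.1455]
orientation: [-1.623, -2.688, 0.004]
force: [-4.9, -3.2, 3.0]
opening: 0.0091
t 11.9 cab xyz [-0.0475  0.002   0.1455] shift [-0.13 -0.75 -0.14] shift after turn [-0.13 -0.75 -0.15] turn [-0.18  0.    0.04] F [-4.9 -3.2  3. ] open 0.0091
t: 12.4
tool_pos: [0.5654, 0.3405, 0.1696]
orientation: [-1.623, -2.687, 0.006]
force: [-8.5, -6.6, 2.6]
opening: 0.0089
t 12.4 cab xyz [-0.0369  0.0019  0.1696] shift [-0.12 -1.8   2.27] shift after turn [-0.12 -1.81  2.26] turn [-0.24  0.01  0.04] F [-8.5 -6.6  2.6] open 0.0089
```

Lid at about 10°: the TCP moved 10.6 and 24.1 mm, against 10.8 and 23.6 expected. I continue along the arc, 2 mm less along y to relieve the push.

```bash

python3 -m inch '[[[0,0.2,-0.66,0,0,0,1],[0,0.4,-0.64,0,0,0,1],[0,0.48,-0.62,0,0,0,1],[0,0.51,-0.6,0,0,0,1],[0,0.55,-0.57,0,0,0,1]]]'
python3 go.py .550 .331 .147 27.7
python3 -m inch '[[[0,0.46,-0.45,0,0,0,1],[0,0.5,-0.44,0,0,0,1],[0,0.52,-0.42,0,0,0,1],[0,0.5,-0.38,0,0,0,1],[0,0,0,0,0,0,1]]]'
python3 go.py .550 .331 .147 27.7
```

```text
t: 12.9
tool_pos: [0.5856, 0.351, 0.2013]
orientation: [-1.624, -2.689, 0.002]
force: [-5.3, -3.6, 0.3]
opening: 0.0084
t 12.9 cab xyz [-0.0142  0.0018  0.2013] shift [-0.12 -4.08  5.43] shift after turn [-0.12 -4.08  5.43] turn [-0.08  0.01  0.03] F [-5.3 -3.6  0.3] open 0.0084
t: 13.4
tool_pos: [0.6039, 0.3606, 0.2199]
orientation: [1.624, 2.688, 0.002]
force: [-7.5, -5.6, 5.5]
opening: 0.009
t 13.4 cab xyz [0.0065 0.0018 0.2199] shift [-0.11 -6.16  7.28] shift after turn [-0.11 -6.15  7.29] turn [0.08 0.02 0.03] F [-7.5 -5.6  5.5] open 0.009
```

The lid is at about 35–36°. I make the last few degrees, then check by camera.

```bash

python3 -m inch '[[[0,0.3,-0.25,0,0,0,1],[0,0.32,-0.26,0,0,0,1],[0,0.31,-0.25,0,0,0,1],[0,0,0,0,0,0,1],[0,0,0,0,0,0,1]]]'
python3 go.py .550 .331 .147 27.7
python3 - <<'E'
from plant import robot
import cv2,numpy as np
o=[]
for n,(y0,y1,x0,x1) in {"scene":(130,260,200,320),"top":(150,280,200,320)}.items():
    c=robot.read_camera(n);np.savez(f"{n}3.npz",**{k:c[k] for k in("K","R","t","image")})
    o.append(cv2.resize(c["image"][y0:y1,x0:x1],(396,429),interpolation=cv2.INTER_CUBIC))
cv2.imwrite("pics/open.png",np.hstack(o))
E
```

```text
t: 13.9
tool_pos: [0.6117, 0.3646, 0.226]
orientation: [1.624, 2.689, 0.0]
force: [-5.8, -4.8, 2.1]
opening: 0.0083
t 13.9 cab xyz [0.0152 0.0017 0.226 ] shift [-0.1  -7.02  7.9 ] shift after turn [-0.11 -7.02  7.9 ] turn [0.01 0.02 0.03] F [-5.8 -4.8  2.1] open 0.0083
```

View pics/open.png

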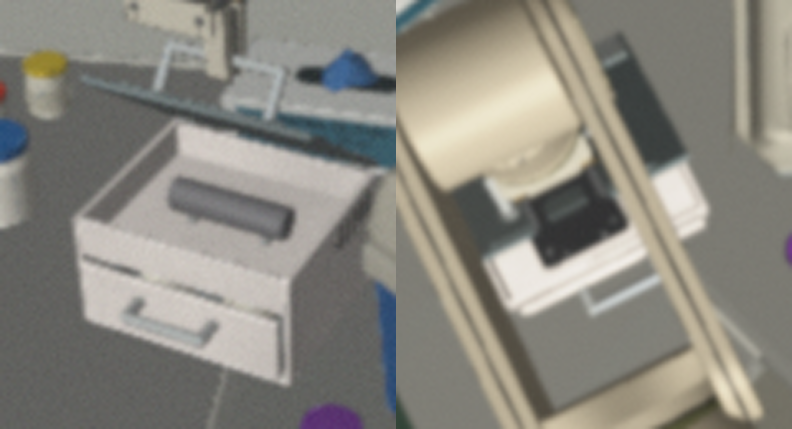

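The lid is open, the bar is held, and the drawer is still shut. Pot tops show in the slit. I check the angle by casting rays through the bar ends onto planes of known cabinet y.

```bash
python3 - <<'E'
from h import *
K,R,t=cam("scene");C=-R.T@t;c=np.array([.885,.465,0]);n=np.array([-.465,.885,0])
def hit(uv,X0):  # ray onto the plane of constant cabinet y through X0
    d=R.T@np.linalg.solve(K,[*uv,1]);X=C+d*(((X0-C)@n)/(d@n));return np.array([X@c,X[2]])
T=lambda u,v:(200+(u-398)/3.317,165+v/3.318)
for nm,s2,t2,s3 in(("L",(135,66),(540,211),(168,46)),("R",(251,96),(651,152),(281,74))):
    a=(200+s2[0]/3.317,160+s2[1]/3.318);b=(200+s3[0]/3.3,130+s3[1]/3.3)
    X=tri(a,T(*t2));p0=hit(a,X)
    for dv in(-.5,0,.5):
        p=hit((b[0],b[1]+dv),X);h=p0+[.14,-.05];r=p-h
        print(nm,dv,"move",(p-p0).round(4),"radius",np.linalg.norm(r).round(4),"angle",(np.degrees(np.arctan2(r[1],-r[0]))-19.65).round(2))
E
```

```text
L -0.5 move [0.0641 0.0774] radius 0.1483 angle 39.56
L 0 move [0.0639 0.0759] radius 0.1471 angle 39.22
L 0.5 move [0.0638 0.0745] radius 0.146 angle 38.87
R -0.5 move [0.0576 0.0789] radius 0.153 angle 37.74
R 0 move [0.0575 0.0774] radius 0.1518 angle 37.43
R 0.5 move [0.0575 0.076 ] radius 0.1506 angle 37.12
```

Camera gives about 38.3° and the arm kinematics 39.1–39.7°. I advance about 1° and hold.

```bash

python3 -m inch '[[[0,0.25,-0.17,0,0,0,1],[0,0,0,0,0,0,1],[0,0,0,0,0,0,1],[0,0,0,0,0,0,1],[0,0,0,0,0,0,1]]]'
python3 go.py .550 .331 .147 27.7
python3 -m inch '[[[0,0,0,0,0,0,1],[0,0,0,0,0,0,1],[0,0,0,0,0,0,1],[0,0,0,0,0,0,1],[0,0,0,0,0,0,1]]]'
python3 go.py .550 .331 .147 27.7
python3 - <<'E'
from plant import robot
import cv2,numpy as np
c=robot.read_camera("scene");im=c["image"][125:255,195:315]
cv2.imwrite("pics/fin.png",cv2.resize(im,None,fx=4.6,fy=4.6,interpolation=cv2.INTER_CUBIC))
E
```

```text
t: 14.5
tool_pos: [0.6139, 0.3658, 0.2277]
orientation: [1.624, 2.689, 0.0]
force: [-4.2, -5.3, 2.8]
opening: 0.0089
t 14.5 cab xyz [0.0177 0.0018 0.2277] shift [-0.11 -7.28  8.06] shift after turn [-0.11 -7.27  8.07] turn [0.03 0.02 0.03] F [-4.2 -5.3  2.8] open 0.0089
t: 15.0
tool_pos: [0.6138, 0.3657, 0.2277]
orientation: [1.624, 2.689, 0.0]
force: [-3.6, -4.0, 2.1]
opening: 0.009
t 15.0 cab xyz [0.0177 0.0017 0.2277] shift [-0.1  -7.27  8.06] shift after turn [-0.11 -7.27  8.07] turn [0.03 0.02 0.03] F [-3.6 -4.   2.1] open 0.009
```

View pics/fin.png

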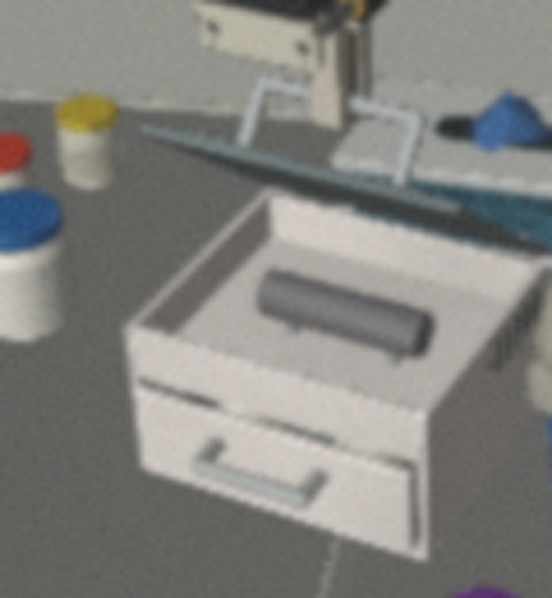

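```bash
python3 - <<'E'
from h import *
K,R,t=cam("scene");C=-R.T@t;c=np.array([.885,.465,0]);n=np.array([-.465,.885,0])
def hit(uv,yc):
    d=R.T@np.linalg.solve(K,[*uv,1]);o=np.array([.602,.358,0])+yc*n;X=C+d*(((o-C)@n)/(d@n));return np.array([(X-o)@c,X[2]])
for nm,s2,s4,y,off in(("barL",(135,66),(262,80),.05,(.14,-.05)),("barR",(251,96),(418,115),-.05,(.14,-.05)),("lidL",(72,120),(143,127),.1,(.17,-.008)),("lidR",(293,183),(460,208),-.1,(.17,-.008))):
    p0=hit((200+s2[0]/3.317,160+s2[1]/3.318),y);p=hit((195+s4[0]/4.6,125+s4[1]/4.6),y);h=p0+off;r=p-h
    print(nm,"closed",p0.round(4),"now",p.round(4),"radius",np.linalg.norm(r).round(4),"angle",(np.degrees(np.arctan2(r[1],-r[0])-np.arctan2(-off[1],off[0]))).round(2))
f,u=140-(.0177+.0475)*1000,50+(.2277-.1457)*1000;print("arm",np.degrees(np.arctan2(u,f))-19.65)
E
```

```text
barL closed [-0.0584  0.1683] now [0.011  0.2455] radius 0.1455 angle 41.31
barR closed [-0.0505  0.164 ] now [0.0116 0.2467] radius 0.1539 angle 39.92
lidL closed [-0.0829  0.1156] now [-0.0406  0.2295] radius 0.1765 angle 40.99
lidR closed [-0.0794  0.1152] now [-0.0391  0.2284] radius 0.1775 angle 40.38
arm 40.811217740441904
```

All five estimates fall between 39.9 and 41.3° (mean about 40.7). The hold is steady, the drawer is shut, and the pot tops look unchanged in the slit. I hand in.

```bash
python3 - <<'E'
from plant import robot
print(robot.close_job())
E
```

```text
the job is handed in; nothing more can be done
None
```

The drawer is pushed home and the lid is held open at about 40°. I handed the job in at about 15 s with the gripper still closed on the bar (35 N grip).

- **Drawer:** I pushed it by its pull with the lid still down, until it met a hard stop at about 16 N. The pull then measured 0.110–0.111 m in front of the cabinet origin, against 0.116 expected when shut. That 5 mm gap is on the closed side. The robot's own frame also put the cabinet about 5 mm further back than the cameras did. The drawer was still shut in the last picture.
- **Pots:** their tops look level through the slit above the panel. I could only see them through that slit, so this check is partial.
- **Lid:** the five final angle estimates were 39.9, 40.4, 40.8, 41.0 and 41.3°, a mean of about 40.7°. The one from the arm's motion is 40.8°, or about 40.2° if the bar slipped 3 mm in the pads. An earlier camera estimate had read about 1° below the arm's. The pose held steady over the last 0.5 s with 5–7 N on the wrist.
- **Other things:** none were approached. I did not measure their positions again at the end.

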